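# Unload the tilted mould and set a rule to the casting

## Task

Lift the cast brass bracket out of the tilted open mould and set it down gently on its flat base on the dark steel plate. Then lay the safety rule flat on the plate, rib up, with one of its long edges flush against a long edge of the bracket's base, covering the whole of that edge. Let go of both, and leave the jar, the weight and the wood block where they stand.

Things in the scene. Friction and masses are not known exactly. Their poses are not given: they have to be found in the camera images.
- fixture: Dark steel tilting fixture fixed to the bench, base 160 x 150 x 12 mm, carrying the mould. Origin: centre of its underside, z up. The mould face looks up and towards the fixture's own -x side. It stands on the robot's left; its place and turn vary.
- mould: Bright steel mould block fixed in the fixture, 110 (x) x 130 (y) x 30 (z) mm. Origin: centre of its underside; z is normal to the face and leans 35 degrees from vertical, x runs up the slope, y is level. Face at z = 30 mm, with a centred open pocket 54 (x) x 88 (y) mm, 6 mm deep. Highest corner 102 mm above the bench.
- bracket: Loose cast brass bracket, 0.3 to 0.55 kg, in the mould pocket (2 mm play each side), axes parallel to the mould's: flat base 50 (x) x 84 (y) x 8 (z) mm, 2 mm proud of the face; on its middle an upright rib 12 (x) x 60 (y) x 30 mm high, top at z = 38 mm. Origin: centre of the base's underside; z along the rib, out of the pocket. Long edges of the base at x = +-25 mm.
- plate: Dark steel checking plate fixed to the bench, 280 (x) x 200 (y) x 12 (z) mm, top flat and bare at z = 12 mm. Origin: centre of its underside.
- rule: Loose aluminium safety rule, 0.25 kg, flat on the bench at the robot's right: blade 60 (x) x 200 (y) x 5 (z) mm, raised rib along its middle 10 (x) x 120 (y) mm, top at z = 27 mm. Origin: centre of the blade's underside, z up. Long edges at x = +-30 mm; flush along the bracket, the two origins are 55 mm apart sideways.
- jar: Bystander: small closed glass jar with a metal lid, 56 mm wide, 45 mm high. Origin: centre of its underside.
- weight: Bystander: turned steel weight with a small knob on top, 50 mm wide, 54 mm high. Origin: centre of its underside.
- block: Bystander: wood block 50 x 70 x 30 mm. Origin: centre of its underside.
There are look-alikes about, which are no part of the job. Leave any green look-alike of the rule alone.

How it is judged (in metres and radians):
On the way, in this order (a step that is already met when the one before it is completed fails the run):
1. the bracket is lifted clear out of the mould pocket, in the gripper (z of bracket in the frame of mould above 0.05 m and contact force between bracket and the fingers above 2 N and contact force between bracket and mould below 0.1 N), for 0.3 s.
2. the bracket stands at rest on its base on the plate, let go, the rule not yet beside it (z of bracket in the frame of plate between 0.009 and 0.0145 m and x of bracket in the frame of plate between -0.14 and 0.14 m and y of bracket in the frame of plate between -0.1 and 0.1 m and angle between bracket's own z axis and vertical below 0.04 rad and linear speed of bracket below 0.02 m/s and angular speed of bracket below 0.1 rad/s and contact force between bracket and the fingers below 0.1 N and horizontal distance between rule and bracket above 0.075 m), for 0.2 s.
At the end, for the whole second after the job is handed in: Bracket and rule lie flat on the plate (height within 2.5 mm, tilt under 0.04 rad), released and at rest; rule parallel to the bracket within 0.03 rad, gap along its long edge at most 2.5 mm (centre lines 52 to 57.5 mm apart), lengthwise offset under 60 mm; bystanders moved under 30 mm (z of bracket in the frame of plate between 0.009 and 0.0145 m and x of bracket in the frame of plate between -0.14 and 0.14 m and y of bracket in the frame of plate between -0.1 and 0.1 m and angle between each of bracket, rule's own z axis and vertical below 0.04 rad and linear speed of each of bracket, rule below 0.02 m/s and angular speed of each of bracket, rule below 0.1 rad/s and z of rule in the frame of plate between 0.009 and 0.0145 m and x of rule in the frame of plate between -0.14 and 0.14 m and y of rule in the frame of plate between -0.1 and 0.1 m and (x of rule in the frame of bracket between 0.052 and 0.0575 m or x of rule in the frame of bracket between -0.0575 and -0.052 m) and angle between the y axis of bracket and the y axis of rule, either way round below 0.03 rad and y of rule in the frame of bracket between -0.06 and 0.06 m and contact force between each of bracket, rule and the fingers below 0.1 N); the robot touches nothing.
It fails at once if the bracket is dropped or banged on the plate (over 60 N) (contact force between bracket and plate above 60 N).
It fails at once if a bystander (jar, weight or block) is moved by over 30 mm (distance of any of jar, weight, block from where it was at the start of the episode above 0.03 m).
It also fails if it takes over 64 s, if anything falls off the work surface, if the arm or the gripper's body presses on something with over 40 N, if the wrist force passes 120 N, or if a joint passes its speed limit or range.

## Robot

A 7-joint arm with a two-finger parallel gripper is mounted at the origin on the work surface. World frame = base frame: x ahead of the robot, y to its left, z up, the work surface at z = 0. Lengths are in m, angles in degrees, forces in N, time in s.
With the tool pointing down it reaches from about 0.35 to 0.9 m from the base axis. Payload 8.1 kg.
Tool frame: the origin (TCP) lies at the very end of the fingers, on their centre line; the grasp point (between the pads) lies 19 mm behind it (manip.grip_depth is the distance from the TCP to the grasp point, in m); z points along the fingers, y is the direction in which the jaws open and shut (so a half turn about z gives the same grasp; the last joint's range is limited). The gripper opens to 92 mm and grips with 3 to 60 N. Pads are 19 mm wide; open, the fingers measure 130 mm over their backs; the gripper's body (75 mm by 190 mm) begins 47 mm behind the grasp point.
Start: joints at [-74.404, 24.895, 1.432, 90.138, -0.665, 64.973, -4.303], TCP at [0.229, 0.582, 0.227] pointing down, gripper open.
Joint ranges: [-149.89, 149.89], [-25.12, 119.58], [-72.63, 75.52], [4.76, 147.25], [-75.54, 255.54], [6.69, 114.76], [-157.13, 157.13]. Speed limits (degrees/s): [127.2, 127.2, 172.46, 172.46, 180, 180, 180].

## Interface

Orientations are given as a 3x3 rotation matrix whose columns are the frame's x, y, z axes.
In Python, from station import manip, vision, workorder gives the robot as it stands.
- The arm moves only by the tool servo_tool, never from a script. Its argument "deltas" is a list of rows, each an object with "offset": the shift along the tool's x, y, z scaled (see below), a list of three; "yaw": the turn about the tool's z scaled (see below). In form: [{"offset": [dx, dy, dz], "yaw": yaw}, ...]. A call has 1 to 12 rows; each row shifts and turns the commanded pose from where the row before left it, along the tool's axes as they then stand; what a row does not reach is not made up. The controller multiplies each number of a shift by 10 cm and each number of a turn by pi/2 rad. A row lasts 1/10 s, in which the tool goes at most 50 mm and 8.59 degrees, less where a joint would pass 70% of its speed; a pose out of reach is approached as far as the arm can. A call with a number of a shift or a turn outside -1 to 1 is refused whole. A call with a gripper value outside its range is refused whole. "jaw" is the gripper command: -1 is shut, 1 is fully open, values between are in proportion, set as the call begins (left out, the last holds). The fingers move at their own pace and stop on an object; the grip force is fixed at half the most. Time passes only in rows, so rows that do not move let the fingers close. It gives the time, the measured TCP pose, the force and the opening at its end, in the units of the state.
- manip.observe(): the state, without advancing time (a new reading comes with each control period).
- vision.snapshot(name): name is "scene" or "top" or "wrist"; returns the picture (384x512x3 uint8, red, green, blue); there is no depth.
- vision.camera_model(name): a dict with "fx", "fy", "cx", "cy" (pixels), "dist" ([k1, k2, p1, p2, k3] as OpenCV has them; the pictures are not rectified), "extrinsics" (4x4, takes a point from camera to world coordinates). Camera axes: x right, y up, looking along -z (the intrinsics and any distortion apply to the point x, -y, -z); pixel columns grow to the right and rows downward; lengths in m; the calibration is good to about 2 mm. A picture is of the moment at which its call begins: read the wrist's pose just before it. camera_model takes no time and is no camera call; for the wrist camera it gives the pose at the moment of the call.
- workorder.job_done(): hands the job in, once; it reports no verdict.
The state is a dict: "clock": time; "qpos": joint angles; "dq": joint speeds; "tau": joint torques, N m; "tool_pos": TCP position; "orientation": TCP orientation; "wrist_force": force on the tool from outside, world axes, zero at the start; "wrist_torque": the same for the moment, N m; "gripper_width": opening from 0.0 (shut) to 1.0 (fully open).
Only numpy, scipy, OpenCV 4.12 (cv2) and the standard library are available. Lean on these libraries where they do the work, as an engineer would, in place of code of your own. Each camera call takes 0.05 s, during which the arm holds its last target. There are 200 camera calls.

## Working session

There is one attempt and no reset: what is moved stays moved. The work goes in short steps, Python scripts to look and compute and a tool call to move; the robot and the scene stay as the last step left them, time stands still between calls to the robot, and variables do not carry over. Pictures are saved under pics/ and viewed, about 8 in all and at most 12, crops included, and the job is handed in when it is done.

Besides the shell and the picture viewer there is one more tool, called after "Request:" as name([rows], argument=value, ...), one row to a line, values as JSON. servo_tool: Moves the arm, as the interface text tells. Its arguments: {"type":"object","properties":{"deltas":{"type":"array"},"jaw":{"type":"number"}},"required":["deltas"]}

```bash
ls; mkdir -p pics; python3 - <<'E'
from station import manip, vision
import cv2,numpy as np
s=manip.observe()
for k in s: print(k,np.round(s[k],3).tolist())
for n in ("scene","top"):
    im=vision.snapshot(n); cv2.imwrite(f"pics/{n}0.png",im[:,:,::-1])
    m=vision.camera_model(n); print(n,{k:np.round(m[k],4).tolist() for k in m})
a=cv2.imread("pics/top0.png")
E
```

```text
pics
clock 0.0
qpos [-74.406, 24.936, 1.433, 90.189, -0.662, 64.974, -4.303]
dq [-0.048, 0.012, 0.019, -0.014, -0.086, 0.032, -0.082]
tau [-0.0, -66.785, 0.985, -31.445, -0.061, 0.043, 0.0]
tool_pos [0.229, 0.581, 0.226]
orientation [[-0.931, 0.366, -0.0], [0.366, 0.931, -0.002], [-0.0, -0.002, -1.0]]
wrist_force [-0.096, 0.199, 0.808]
wrist_torque [0.033, -0.005, 0.011]
gripper_width 1.0
scene {'fx': 419.3847, 'fy': 419.3847, 'cx': 255.3135, 'cy': 189.2266, 'dist': [-0.1486, 0.0, 0.0, 0.0, 0.0], 'extrinsics': [[-0.5198, -0.6161, 0.5918, 1.2267], [0.8543, -0.3695, 0.3657, 0.3173], [-0.0066, 0.6957, 0.7183, 0.8422], [0.0, 0.0, 0.0, 1.0]]}
top {'fx': 452.6048, 'fy': 452.6048, 'cx': 255.5084, 'cy': 189.6356, 'dist': [-0.0605, 0.0, 0.0, 0.0, 0.0], 'extrinsics': [[-0.0007, 0.9979, -0.0648, 0.485], [-0.9999, 0.0001, 0.0118, -0.0535], [0.0117, 0.0648, 0.9978, 1.5017], [0.0, 0.0, 0.0, 1.0]]}
```

View pics/top0.png

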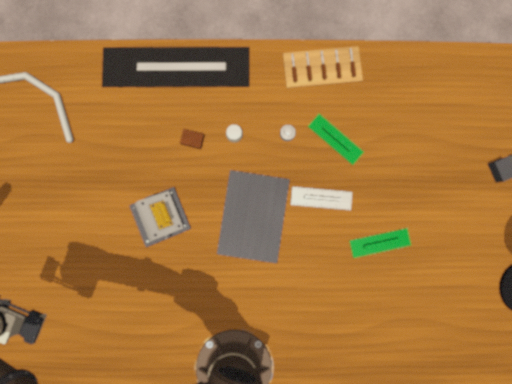

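View pics/scene0.png

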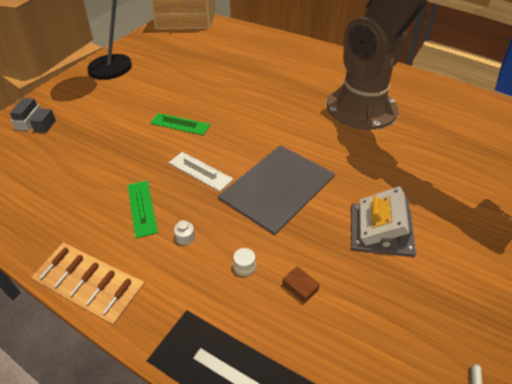

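The top view shows these candidates:

| Object | Top-view pixel | Reading |
|---|---|---|
| Brass in the bright mould | (162,215) | bracket, the only brass piece |
| Bare white/aluminium ruler right of the plate | (321,198) | rule |
| Green look-alikes | (336,139), (380,242) | leave alone |
| White strip on the black mat | (181,66) | far off and thin, no rib |
| Plate | (253,216) | |
| Jar | (234,132) | |
| Weight | (288,131) | |
| Block | (192,139) | |

The scene view agrees.

```bash
cat > h.py <<'E'
import numpy as np, cv2
from station import manip, vision
def rays(m,px):
    K=np.array([[m['fx'],0,m['cx']],[0,m['fy'],m['cy']],[0,0,1]])
    u=cv2.undistortPoints(np.array(px,float).reshape(-1,1,2),K,np.array(m['dist'],float)).reshape(-1,2)
    d=np.c_[u[:,0],-u[:,1],-np.ones(len(u))]; T=np.array(m['extrinsics'])
    return T[:3,3], d@T[:3,:3].T
def onplane(m,px,z):
    o,d=rays(m,px); return o+d*((z-o[2])/d[:,2])[:,None]
def tri(ms,pxs):
    A=np.zeros((3,3));b=np.zeros(3);L=[]
    for m,p in zip(ms,pxs):
        o,d=rays(m,[p]); d=d[0]/np.linalg.norm(d[0]); P=np.eye(3)-np.outer(d,d);A+=P;b+=P@o;L.append((o,P))
    x=np.linalg.solve(A,b); return x,[float(np.linalg.norm(P@(x-o))) for o,P in L]
def project(m,X):
    T=np.linalg.inv(np.array(m['extrinsics'])); c=np.atleast_2d(X)@T[:3,:3].T+T[:3,3]
    K=np.array([[m['fx'],0,m['cx']],[0,m['fy'],m['cy']],[0,0,1]])
    return cv2.projectPoints(c*[1,-1,-1],np.zeros(3),np.zeros(3),K,np.array(m['dist'],float))[0].reshape(-1,2)
def biggest(mask,n=1):
    c=sorted(cv2.findContours(mask.astype(np.uint8),cv2.RETR_EXTERNAL,cv2.CHAIN_APPROX_NONE)[0],key=cv2.contourArea)[::-1]
    return c[:n]
def state(): 
    s=manip.observe(); print(round(s['clock'],2),np.round(s['tool_pos'],4),np.round(s['orientation'],3).tolist(),np.round(s['wrist_force'],1),round(s['gripper_width'],3)); return s
E
python3 - <<'E'
from h import *
ms={n:vision.camera_model(n) for n in("top","scene")}
im={n:cv2.imread(f"pics/{n}0.png") for n in ms}
hsv={n:cv2.cvtColor(im[n],cv2.COLOR_BGR2HSV) for n in ms}
cs=[]
for n in ms:
    h=hsv[n]; mk=(abs(h[...,0].astype(int)-23)<5)&(h[...,1]>170)&(h[...,2]>150)
    for c in biggest(mk,2):
        print(n,cv2.contourArea(c),c.reshape(-1,2).mean(0))
    cs.append(biggest(mk)[0].reshape(-1,2).mean(0))
print("brass",tri(list(ms.values()),cs))
h=hsv["top"]
# plate, rule
for nm,mk,roi,z in (("plate",(h[...,1]<70)&(h[...,2]<150),(205,160,300,275),.012),("rule",(h[...,1]<60)&(h[...,2]>170),(287,175,365,225),.005)):
    q=np.zeros(mk.shape,bool);x0,y0,x1,y1=roi;q[y0:y1,x0:x1]=mk[y0:y1,x0:x1]
    c=biggest(q)[0]; P=onplane(ms["top"],c.reshape(-1,2),z)[:,:2]
    r=cv2.minAreaRect((P*1000).astype(np.float32)); print(nm,r)
for p in ((234,132),(288,131),(192,139)): print(onplane(ms["top"],[p],.04))
E
```

```text
top 259.5 [160.98360656 214.63934426]
top 0.5 [311.66666667 119.26666667]
scene 320.5 [380.85714286 211.8952381 ]
scene 0.0 [158.5 112. ]
brass (array([0.49847287, 0.22908652, 0.07017995]), [0.0007264934229657431, 0.0007264934229658026])
plate ((494.7699279785156, -62.602020263671875), (196.15916442871094, 276.7311096191406), 81.27362823486328)
rule ((554.8997802734375, -289.1111145019531), (199.80628967285156, 60.20241928100586), 84.77298736572266)
[[ 7.68439675e-01 -5.91167616e-04  4.00000000e-02]]
[[ 0.77207188 -0.17712254  0.04      ]]
[[0.7453091  0.13631465 0.04      ]]
```

```bash
python3 - <<'E'
from h import *
s=state();R=np.array(s['orientation']);m=vision.camera_model("wrist");E=np.array(m['extrinsics'])
print("cam in tool",R.T@(E[:3,3]-s['tool_pos']),"\n",np.round(R.T@E[:3,:3],3), m['fx'])
print("delta tool to brass", R.T@(np.array([.498,.229,.27])-s['tool_pos']))
E
```

```text
0.1 [0.2287 0.5811 0.226 ] [[-0.931, 0.366, -0.0], [0.366, 0.931, -0.001], [-0.0, -0.001, -1.0]] [ 0.   0.8 -0.8] 0.998
cam in tool [ 0.07363     0.00066768 -0.15703338] 
 [[-0.     0.961  0.278]
 [ 1.    -0.     0.001]
 [ 0.001  0.278 -0.961]] 338.9428044582947
delta tool to brass [-0.37955936 -0.22914419 -0.043591  ]
```

Request:
servo_tool([
  {"offset":[-0.38,-0.23,0],"yaw":0},
  {"offset":[-0.38,-0.23,0],"yaw":0},
  {"offset":[-0.38,-0.23,0],"yaw":0},
  {"offset":[-0.38,-0.23,0],"yaw":0},
  {"offset":[-0.38,-0.23,0],"yaw":0},
  {"offset":[-0.38,-0.23,0],"yaw":0},
  {"offset":[-0.38,-0.23,0],"yaw":0},
  {"offset":[-0.38,-0.23,0],"yaw":0},
  {"offset":[-0.38,-0.23,0],"yaw":0},
  {"offset":[-0.38,-0.23,0.2],"yaw":0},
  {"offset":[0,0,0],"yaw":0},
  {"offset":[0,0,0],"yaw":0},
])

```text
clock: 1.3
tool_pos: [0.4982, 0.2272, 0.206]
orientation: [[-0.929, 0.369, -0.002], [0.369, 0.929, -0.001], [0.001, -0.001, -1.0]]
wrist_force: [0.2, 0.5, 0.2]
gripper_width: 0.999
```

```bash
python3 - <<'E'
from h import *
s=state();m=vision.camera_model("wrist");im=vision.snapshot("wrist")[:,:,::-1]
import pickle;pickle.dump((s,m),open("w1.pkl","wb"))
cv2.imwrite("pics/w1.png",im);cv2.imwrite("pics/w1b.png",cv2.resize(im,(800,600),interpolation=cv2.INTER_CUBIC))
print(project(m,[.498,.229,.07]))
E
```

```text
1.3 [0.4982 0.2272 0.206 ] [[-0.929, 0.369, -0.002], [0.369, 0.929, -0.001], [0.001, -0.001, -1.0]] [0.2 0.5 0.2] 0.999
[[252.66757849 183.74121328]]
```

View pics/w1b.png

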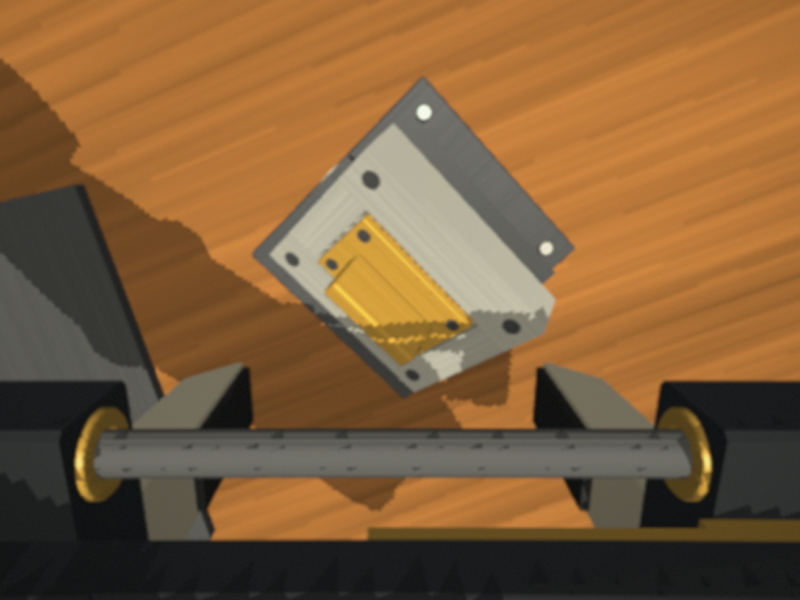

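The wrist view confirms the brass bracket in the mould. In the 800-px picture, the base's upper edge runs (368,213)–(470,325), its left corner is (320,262), and the rib leans to the lower left. I'll check both slope hypotheses against the known sizes.

```bash
python3 - <<'E'
from h import *
import pickle
s,m=pickle.load(open("w1.pkl","rb")); im=cv2.imread("pics/w1.png")
hs=cv2.cvtColor(im,cv2.COLOR_BGR2HSV)
mk=((abs(hs[...,0].astype(int)-22)<6)&(hs[...,1]>150)).astype(np.uint8)
q=np.zeros_like(mk);q[125:240,195:310]=mk[125:240,195:310]
c=biggest(q)[0]; ap=cv2.approxPolyDP(c,2.5,True).reshape(-1,2); print("brass poly",ap.tolist(),cv2.contourArea(c))
S=512/800
for nm,hi,lo in (("up-right high",.0864,.0577),("up-right low",.0577,.0864)):
    A,B=onplane(m,np.array([[368,213],[470,325]])*S,hi); C=onplane(m,np.array([[320,262]])*S,lo)[0]
    print(nm,"long",np.linalg.norm(A-B),"short",np.linalg.norm((A-C)[:2]),"dot",np.dot((A-B)[:2],(A-C)[:2])/np.linalg.norm((A-B)[:2])/np.linalg.norm((A-C)[:2]),A,B,C)
for nm,hi,lo in (("mould hi",.102,.0389),("mould low",.0389,.102)):
    A,B=onplane(m,np.array([[395,125],[560,308]])*S,hi); C,D=onplane(m,np.array([[268,255],[405,395]])*S,lo)
    print(nm,np.linalg.norm(A-B),np.linalg.norm(C-D),np.linalg.norm(A-C),((A+C)/2)[:2],A,B,C,D)
G=onplane(m,np.array([[423,77],[575,247],[252,255]])*S,.012);print("fixture",np.linalg.norm(G[0]-G[1]),np.linalg.norm(G[0]-G[2]),(G[1]+G[2])/2, np.degrees(np.arctan2(*(G[0]-G[1])[1::-1])))
E
```

```text
brass poly [[234, 138], [205, 166], [215, 178], [209, 188], [257, 232], [301, 205]] 4568.5
up-right high long 0.08212174693868124 short 0.043340681805521857 dot 0.07421210962505319 [0.45243965 0.23208089 0.0864    ] [0.52932226 0.26094341 0.0864    ] [0.47064137 0.19274755 0.0577    ]
up-right low long 0.09064050418275378 short 0.033362891683031894 dot 0.012130040204345013 [0.45474148 0.22969543 0.0577    ] [0.53959937 0.26155195 0.0577    ] [0.46684521 0.19860552 0.0864    ]
mould hi 0.12260267938348277 0.12753571751517465 0.12427814762887839 [0.43780426 0.21064566] [0.41835048 0.26051963 0.102     ] [0.53203193 0.30643199 0.102     ] [0.45725803 0.1607717  0.0389    ] [0.57678249 0.2052606  0.0389    ]
mould low 0.15223532878100676 0.10271085437039619 0.11025519758396202 [0.43373766 0.22048167] [0.41547445 0.26183508 0.0389    ] [0.55663232 0.31884431 0.0389    ] [0.45200087 0.17912826 0.102     ] [0.54825986 0.21495739 0.102     ]
fixture 0.146793019048868 0.1576478226130222 [0.49282462 0.24425933 0.012     ] -157.125062413126
```

The first hypothesis fits (long 82, short 43 against 84/41), so uphill is towards world (-0.36, 0.93) and the bracket's y axis lies at about 21.5°. I'll yaw the tool to line up with it and measure again.

Request:
servo_tool([
  {"offset":[0,0,0],"yaw":0.087},
  {"offset":[0,0,0],"yaw":0.087},
  {"offset":[0,0,0],"yaw":0.087},
  {"offset":[0,0,0],"yaw":0.087},
  {"offset":[0,0,0],"yaw":0.087},
  {"offset":[0,0,0],"yaw":0.085},
  {"offset":[0,0,0],"yaw":0},
  {"offset":[0,0,0],"yaw":0},
])

```text
clock: 2.15
tool_pos: [0.4975, 0.2298, 0.2069]
orientation: [[-0.376, 0.927, -0.0], [0.927, 0.376, 0.0], [0.0, 0.0, -1.0]]
wrist_force: [0.5, 0.6, 0.3]
gripper_width: 1.0
```

```bash
python3 - <<'E'
from h import *
s=state();m=vision.camera_model("wrist");im=vision.snapshot("wrist")[:,:,::-1]
import pickle;pickle.dump((s,m),open("w2.pkl","wb"))
cv2.imwrite("pics/w2.png",im);cv2.imwrite("pics/w2b.png",cv2.resize(im[80:280,130:380],(800,640)[:2] if 0 else (750,600),interpolation=cv2.INTER_CUBIC))
E
```

```text
2.15 [0.4975 0.2298 0.2069] [[-0.376, 0.927, -0.0], [0.927, 0.376, 0.0], [0.0, 0.0, -1.0]] [0.5 0.6 0.3] 1.0
```

View pics/w2b.png

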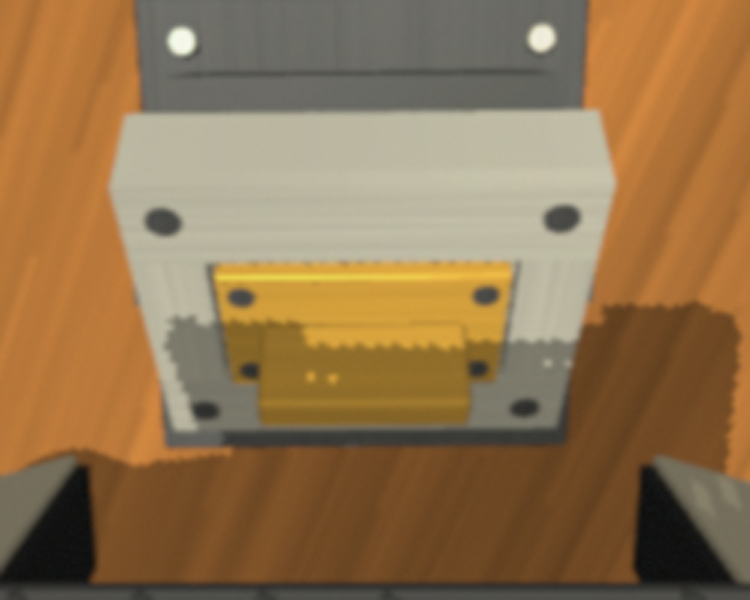

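```bash
python3 - <<'E'
from h import *
import pickle
s,m=pickle.load(open("w2.pkl","rb")); R=np.array(s['orientation']);p=np.array(s['tool_pos'])
V=lambda a:np.array(a)/3.+[130,80]
c,sn=np.cos(np.radians(35)),np.sin(np.radians(35))
for nm,a,x,z in (("rib top uphill",[[260,402],[470,402]],6,38),("rib top down",[[260,425],[469,425]],-6,38),("base up edge",[[217,276],[511,275]],25,8),("rib foot",[[262,325],[464,324]],6,8),("mould hi edge",[[111,187],[615,184]],55,30-24)):
    h=(65.5+z*c+x*sn)/1000
    P=onplane(m,V(a),h); T=(P-p)@R*1000
    print(nm,"len %.1f"%np.linalg.norm(P[0]-P[1]),P.round(4).tolist() if 0 else "", np.linalg.norm(T[0]-T[1]).round(1),"tool",T.round(1).tolist(),"origin tool-x %.1f y %.1f"%(T[:,0].mean()-(x*c-z*sn),T[:,1].mean()),"ang %.2f"%np.degrees(np.arctan2(T[1,0]-T[0,0],T[1,1]-T[0,1])))
E
```

```text
rib top uphill len 0.1  57.6 tool [[-16.9, -27.0, 106.8], [-16.9, 30.6, 106.8]] origin tool-x -0.0 y 1.8 ang -0.01
rib top down len 0.1  59.2 tool [[-26.2, -27.9, 113.7], [-26.2, 31.2, 113.7]] origin tool-x 0.6 y 1.6 ang -0.01
base up edge len 0.1  81.8 tool [[15.4, -39.4, 120.5], [15.7, 42.4, 120.5]] origin tool-x -0.3 y 1.5 ang 0.19
rib foot len 0.1  59.2 tool [[-1.5, -28.4, 131.4], [-1.2, 30.8, 131.4]] origin tool-x -1.7 y 1.2 ang 0.29
mould hi edge len 0.1  129.0 tool [[42.0, -63.3, 104.9], [42.7, 65.7, 104.9]] origin tool-x 0.7 y 1.2 ang 0.33
```

Request:
servo_tool([
  {"offset":[-0.15,0.015,0.1],"yaw":0},
  {"offset":[0,0,0.25],"yaw":0},
  {"offset":[0,0,0.25],"yaw":0},
  {"offset":[0,0,0.25],"yaw":0},
  {"offset":[0,0,0.2],"yaw":0},
  {"offset":[0,0,0.15],"yaw":0},
  {"offset":[0,0,0.08],"yaw":0},
  {"offset":[0,0,0.04],"yaw":0},
  {"offset":[0,0,0],"yaw":0},
  {"offset":[0,0,0],"yaw":0},
], jaw=1)

```text
clock: 3.2
tool_pos: [0.5056, 0.2153, 0.0754]
orientation: [[-0.37, 0.929, 0.001], [0.929, 0.37, 0.001], [0.0, 0.001, -1.0]]
wrist_force: [0.8, 0.1, 0.7]
gripper_width: 0.995
```

```bash
python3 - <<'E'
from h import *
s=state();im=vision.snapshot("wrist")[:,:,::-1];cv2.imwrite("pics/w3.png",im)
j=vision.snapshot("scene")[:,:,::-1]
a=cv2.resize(im[100:384],(800,444));b=cv2.resize(j[160:280,300:460],(400,300))
cv2.imwrite("pics/w3b.png",a)
E
```

```text
3.2 [0.5056 0.2153 0.0754] [[-0.37, 0.929, 0.001], [0.929, 0.37, 0.001], [0.0, 0.001, -1.0]] [0.8 0.1 0.7] 0.995
```

View pics/w3b.png

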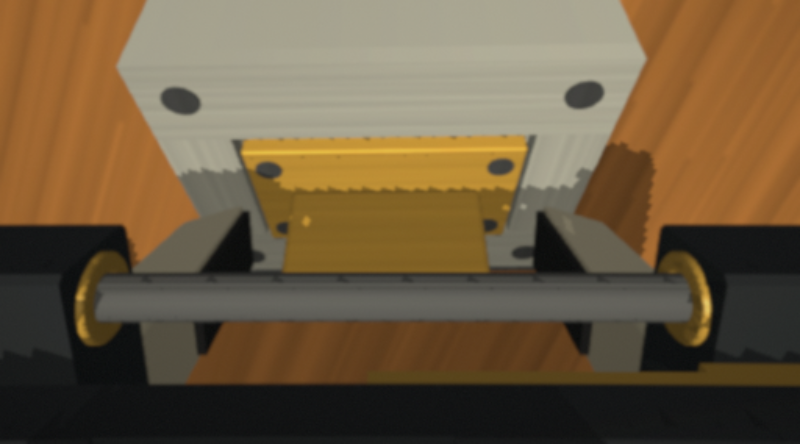

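The fingers straddle the rib centrally: rib at 285–490, pads at 245 and 537. No contact force yet, so I'll close.

Request:
servo_tool([
  {"offset":[0,0,0]},
  {"offset":[0,0,0]},
  {"offset":[0,0,0]},
  {"offset":[0,0,0]},
  {"offset":[0,0,0]},
  {"offset":[0,0,0]},
  {"offset":[0,0,0]},
  {"offset":[0,0,0]},
], jaw=-1)

```text
$.deltas[0]: bad value
```

Request:
servo_tool([
  {"offset":[0,0,0],"yaw":0},
  {"offset":[0,0,0],"yaw":0},
  {"offset":[0,0,0],"yaw":0},
  {"offset":[0,0,0],"yaw":0},
  {"offset":[0,0,0],"yaw":0},
  {"offset":[0,0,0],"yaw":0},
  {"offset":[0,0,0],"yaw":0},
  {"offset":[0,0,0],"yaw":0},
], jaw=-1)

```text
clock: 4.1
tool_pos: [0.5047, 0.2149, 0.0747]
orientation: [[-0.37, 0.929, -0.001], [0.929, 0.37, -0.0], [0.0, -0.001, -1.0]]
wrist_force: [-4.5, -0.7, 4.2]
gripper_width: 0.653
```

Request:
servo_tool([
  {"offset":[-0.029,0,-0.041],"yaw":0},
  {"offset":[-0.057,0,-0.082],"yaw":0},
  {"offset":[-0.057,0,-0.082],"yaw":0},
  {"offset":[-0.057,0,-0.1],"yaw":0},
  {"offset":[-0.057,0,-0.15],"yaw":0},
  {"offset":[-0.05,0,-0.2],"yaw":0},
  {"offset":[0,0,-0.2],"yaw":0},
  {"offset":[0,0,-0.1],"yaw":0},
  {"offset":[0,0,0],"yaw":0},
  {"offset":[0,0,0],"yaw":0},
  {"offset":[0,0,0],"yaw":0},
])

```text
clock: 5.2
tool_pos: [0.5158, 0.1864, 0.1693]
orientation: [[-0.37, 0.929, -0.002], [0.929, 0.37, -0.001], [-0.0, -0.002, -1.0]]
wrist_force: [0.1, 0.7, -4.8]
gripper_width: 0.65
```

```bash
python3 - <<'E'
from h import *
s=state();im=vision.snapshot("wrist")[:,:,::-1];cv2.imwrite("pics/w4.png",im)
j=vision.snapshot("scene")[:,:,::-1]
uv=project(vision.camera_model("scene"),s['tool_pos'])[0].astype(int);print(uv)
a=cv2.resize(im[140:384],(800,381));b=cv2.resize(j[max(0,uv[1]-40):uv[1]+40,uv[0]-70:uv[0]+70],(385,220))
o=np.zeros((601,800,3),np.uint8);o[:381]=a;o[381:,:385]=b;cv2.imwrite("pics/w4b.png",o[:600])
E
```

```text
5.2 [0.5158 0.1864 0.1693] [[-0.37, 0.929, -0.002], [0.929, 0.37, -0.001], [-0.0, -0.002, -1.0]] [ 0.1  0.7 -4.8] 0.65
[369 181]
```

View pics/w4b.png

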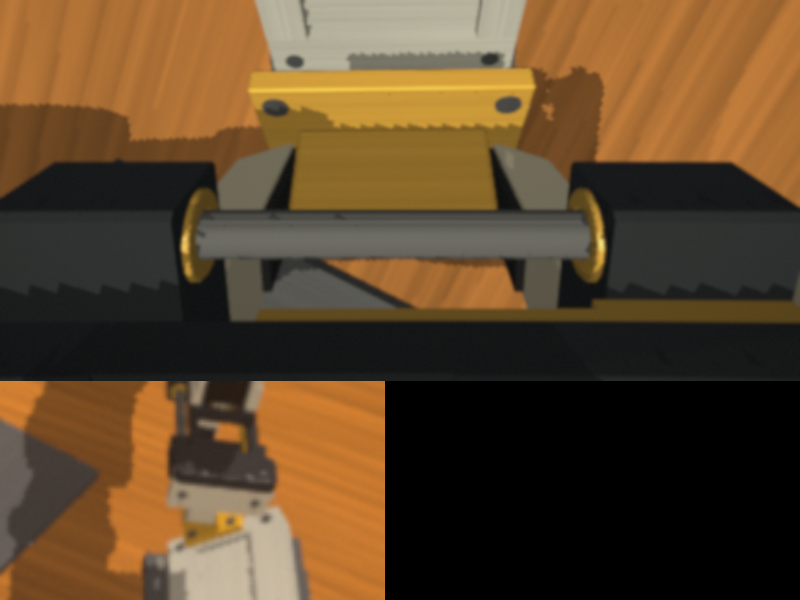

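Lifted cleanly: the wrist reads about 5 N of weight, and the bracket is still at its 35° tilt with the low edge on the tool -x side. I'll carry it over the plate, turn it to match the plate, and stop above it.

Request:
servo_tool([
  {"offset":[-0.2,-0.1,0],"yaw":0},
  {"offset":[-0.35,-0.17,0],"yaw":0},
  {"offset":[-0.4,-0.19,0],"yaw":0},
  {"offset":[-0.4,-0.19,0],"yaw":0},
  {"offset":[-0.4,-0.19,0],"yaw":0},
  {"offset":[-0.27,-0.146,0],"yaw":0},
  {"offset":[0,0,0.1],"yaw":0.085},
  {"offset":[0,0,0.2],"yaw":0.085},
  {"offset":[0,0,0.25],"yaw":0.085},
  {"offset":[0,0,0.25],"yaw":0.084},
  {"offset":[0,0,0.2],"yaw":0},
  {"offset":[0,0,0.1],"yaw":0},
])

```text
clock: 6.5
tool_pos: [0.4985, -0.0375, 0.0583]
orientation: [[0.152, 0.988, -0.003], [0.988, -0.152, -0.001], [-0.001, -0.003, -1.0]]
wrist_force: [0.1, -0.4, -3.7]
gripper_width: 0.651
```

Request:
servo_tool([
  {"offset":[0,0,0],"yaw":0},
  {"offset":[0,0,0],"yaw":0},
  {"offset":[0,0,0],"yaw":0},
])

```text
clock: 6.8
tool_pos: [0.5005, -0.0377, 0.0611]
orientation: [[0.153, 0.988, 0.002], [0.988, -0.153, 0.0], [0.0, 0.002, -1.0]]
wrist_force: [0.9, 0.0, -4.0]
gripper_width: 0.646
```

```bash
python3 - <<'E'
from h import *
import pickle
s=state();m=vision.camera_model("wrist");im=vision.snapshot("wrist")[:,:,::-1];cv2.imwrite("pics/w5.png",im)
pickle.dump((s,m),open("w5.pkl","wb"))
hs=cv2.cvtColor(im,cv2.COLOR_BGR2HSV)
a=(cv2.resize(im[120:384],(800,412)));cv2.imwrite("pics/w5b.png",a); print(np.round(s['qpos'],0))
E
```

```text
6.8 [ 0.5005 -0.0377  0.0611] [[0.153, 0.988, 0.002], [0.988, -0.153, 0.0], [0.0, 0.002, -1.0]] [ 0.9  0.  -4. ] 0.646
[-21.  27.  26. 119. -20.  38.   9.]
```

View pics/w5b.png

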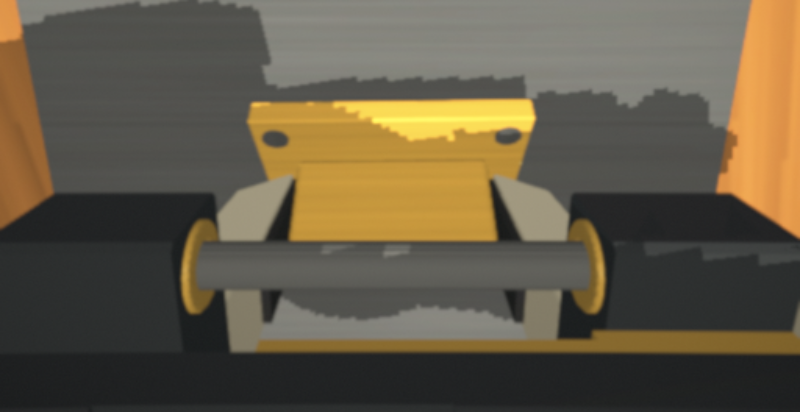

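Tilt unchanged in the grasp. Edge contact should come at TCP z ≈ 0.036, so I'll come down slowly.

Request:
servo_tool([
  {"offset":[0,0,0.1],"yaw":0},
  {"offset":[0,0,0.07],"yaw":0},
  {"offset":[0,0,0.02],"yaw":0},
  {"offset":[0,0,0.015],"yaw":0},
  {"offset":[0,0,0.01],"yaw":0},
  {"offset":[0,0,0.01],"yaw":0},
  {"offset":[0,0,0],"yaw":0},
  {"offset":[0,0,0],"yaw":0},
])

```text
clock: 7.65
tool_pos: [0.4998, -0.0376, 0.0378]
orientation: [[0.153, 0.988, 0.0], [0.988, -0.153, 0.0], [0.0, 0.0, -1.0]]
wrist_force: [0.1, -0.6, -3.9]
gripper_width: 0.651
```

Request:
servo_tool([
  {"offset":[0,0,0.01],"yaw":0},
  {"offset":[0,0,0.01],"yaw":0},
  {"offset":[0,0,0],"yaw":0},
])

```text
clock: 7.95
tool_pos: [0.4999, -0.0375, 0.0362]
orientation: [[0.153, 0.988, 0.0], [0.988, -0.153, 0.001], [0.001, 0.0, -1.0]]
wrist_force: [-2.3, 0.8, 5.3]
gripper_width: 0.649
```

Request:
servo_tool([
  {"offset":[0,0,0.01],"yaw":0},
  {"offset":[0,0,0.01],"yaw":0},
  {"offset":[0,0,0],"yaw":0},
])

```text
clock: 8.25
tool_pos: [0.5002, -0.037, 0.0355]
orientation: [[0.152, 0.988, 0.001], [0.988, -0.152, 0.002], [0.002, 0.001, -1.0]]
wrist_force: [-7.0, 3.2, 26.9]
gripper_width: 0.648
```

Contact at 0.036 and it hasn't pivoted yet. I'll roll it about the edge by moving +x with little further descent.

Request:
servo_tool([
  {"offset":[0.015,0,0],"yaw":0},
  {"offset":[0.015,0,0],"yaw":0},
  {"offset":[0.015,0,0],"yaw":0},
])

```text
clock: 8.55
tool_pos: [0.5007, -0.0339, 0.0347]
orientation: [[0.153, 0.988, 0.001], [0.988, -0.153, -0.0], [-0.0, 0.001, -1.0]]
wrist_force: [-3.4, -3.2, 8.0]
gripper_width: 0.65
```

Request:
servo_tool([
  {"offset":[0.015,0,0],"yaw":0},
  {"offset":[0.015,0,0],"yaw":0},
  {"offset":[0,0,0],"yaw":0},
])

```text
clock: 8.85
tool_pos: [0.5014, -0.0313, 0.0344]
orientation: [[0.154, 0.988, 0.001], [0.988, -0.154, -0.001], [-0.001, 0.002, -1.0]]
wrist_force: [-1.7, -2.9, 5.7]
gripper_width: 0.654
```

The forces and arc agree with rolling (h +6.5 mm, z −1.2 mm). Continuing along the arc.

Request:
servo_tool([
  {"offset":[0.015,0,0.006],"yaw":0},
  {"offset":[0.015,0,0.007],"yaw":0},
  {"offset":[0.015,0,0.008],"yaw":0},
  {"offset":[0.015,0,0.008],"yaw":0},
])

```text
clock: 9.25
tool_pos: [0.5024, -0.025, 0.0316]
orientation: [[0.153, 0.988, 0.002], [0.988, -0.153, -0.0], [-0.0, 0.002, -1.0]]
wrist_force: [-1.6, -0.8, 8.1]
gripper_width: 0.653
```

Request:
servo_tool([
  {"offset":[0.015,0,0.009],"yaw":0},
  {"offset":[0.015,0,0.01],"yaw":0},
  {"offset":[0,0,0],"yaw":0},
])

```text
clock: 9.55
tool_pos: [0.5029, -0.0216, 0.0296]
orientation: [[0.153, 0.988, 0.002], [0.988, -0.153, -0.0], [0.0, 0.002, -1.0]]
wrist_force: [-1.6, -0.0, 5.8]
gripper_width: 0.652
```

```bash
python3 - <<'E'
from h import *
import pickle
s=state();m=vision.camera_model("wrist");im=vision.snapshot("wrist")[:,:,::-1];cv2.imwrite("pics/w6.png",im)
a=(cv2.resize(im[120:384],(800,412)));cv2.imwrite("pics/w6b.png",a)
E
```

```text
9.55 [ 0.5029 -0.0216  0.0296] [[0.153, 0.988, 0.002], [0.988, -0.153, -0.0], [0.0, 0.002, -1.0]] [-1.6 -0.   5.8] 0.652
```

View pics/w6b.png

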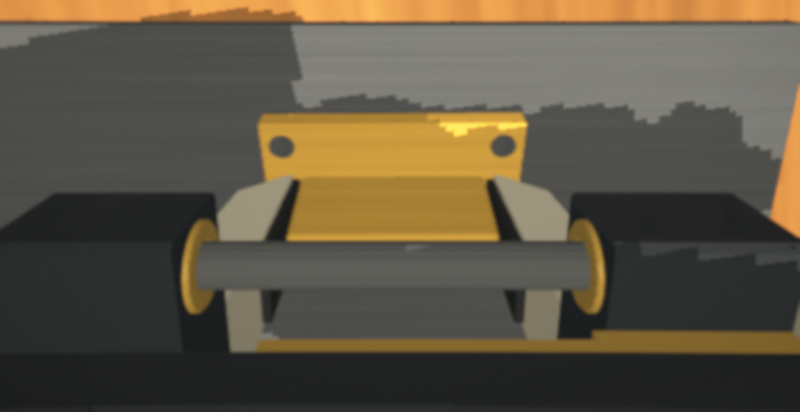

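It is rotating as planned: the rib top now shows at (395,237) and about 9° remains by height. Next, the last bit.

Request:
servo_tool([
  {"offset":[0.012,0,0.009],"yaw":0},
  {"offset":[0.012,0,0.01],"yaw":0},
  {"offset":[0.01,0,0.009],"yaw":0},
  {"offset":[0,0,0],"yaw":0},
])

```text
clock: 10.0
tool_pos: [0.5035, -0.018, 0.0268]
orientation: [[0.153, 0.988, 0.001], [0.988, -0.153, 0.0], [0.0, 0.001, -1.0]]
wrist_force: [-2.0, 0.1, 6.3]
gripper_width: 0.655
```

Request:
servo_tool([
  {"offset":[0.005,0,0.01],"yaw":0},
  {"offset":[0,0,0],"yaw":0},
])

```text
clock: 10.2
tool_pos: [0.5036, -0.0171, 0.0259]
orientation: [[0.152, 0.988, 0.002], [0.988, -0.152, 0.001], [0.001, 0.001, -1.0]]
wrist_force: [-0.8, 1.2, 7.9]
gripper_width: 0.647
```

Request:
servo_tool([
  {"offset":[0,0,0.008],"yaw":0},
  {"offset":[0,0,0],"yaw":0},
])

```text
clock: 10.4
tool_pos: [0.5037, -0.0165, 0.0252]
orientation: [[0.152, 0.988, 0.002], [0.988, -0.152, 0.001], [0.002, 0.001, -1.0]]
wrist_force: [-1.7, 3.0, 10.4]
gripper_width: 0.65
```

Request:
servo_tool([
  {"offset":[0,0,0.008],"yaw":0},
  {"offset":[0,0,0],"yaw":0},
])

```text
clock: 10.6
tool_pos: [0.5037, -0.016, 0.0245]
orientation: [[0.152, 0.988, 0.002], [0.988, -0.152, 0.002], [0.002, 0.001, -1.0]]
wrist_force: [-2.5, 5.6, 11.9]
gripper_width: 0.648
```

```bash
python3 - <<'E'
from h import *
s=state();im=vision.snapshot("wrist")[:,:,::-1];cv2.imwrite("pics/w7.png",im)
m=vision.camera_model("wrist");R=np.array(s['orientation']);p=np.array(s['tool_pos'])
# brass rows down the centre column
hs=cv2.cvtColor(im,cv2.COLOR_BGR2HSV)
col=im[150:290,250].astype(int);g=np.abs(np.diff(col.sum(1)));print([(150+i,int(v)) for i,v in enumerate(g) if v>25])
# predicted rows if flat: base uphill top edge, bottom edge, rib foot (x=+6), rib top uphill edge, far edge
o=p+R@np.array([0.0,0,0]);
for th in (0,3,6):
    t=np.radians(th);c,sn=np.cos(t),np.sin(t)
    # low edge x=-25 on the plate z=.012, pivot (z=26) at tool x=0
    def P(x,z): 
        h=(x*c-(z-26)*sn); u=.012+((x+25)*sn+z*c)/1000; w=p+R[:,0]*h/1000; w[2]=u; return w
    print(th,[np.round(project(m,P(*a))[0],1).tolist() for a in((25,0),(25,8),(6,8),(6,38),(-6,38))])
E
```

```text
10.6 [ 0.5037 -0.016   0.0245] [[0.152, 0.988, 0.002], [0.988, -0.152, 0.002], [0.002, 0.001, -1.0]] [-2.5  5.6 11.9] 0.648
[(185, 59), (186, 47), (197, 32), (201, 44), (202, 36), (238, 55), (239, 47), (264, 27), (265, 33), (272, 33), (273, 98), (274, 84)]
0 [[248.4, 198.6], [248.3, 203.2], [248.4, 238.5], [247.9, 266.1], [248.0, 290.9]]
3 [[248.4, 197.6], [248.2, 203.0], [248.4, 238.0], [247.9, 269.2], [248.0, 293.3]]
6 [[248.3, 196.7], [248.2, 202.9], [248.3, 237.6], [247.9, 272.3], [248.0, 295.6]]
```

The wrist rows (197, 202, 239, 265) match the flat prediction (198.6, 203, 238.5, 266), so the base is flat. I'll ease off and release.

Request:
servo_tool([
  {"offset":[-0.005,0,-0.008],"yaw":0},
  {"offset":[-0.003,0,-0.005],"yaw":0},
  {"offset":[0,0,0],"yaw":0},
])

```text
clock: 10.95
tool_pos: [0.5025, -0.0185, 0.0247]
orientation: [[0.153, 0.988, -0.0], [0.988, -0.153, -0.0], [-0.0, -0.0, -1.0]]
wrist_force: [0.5, -0.1, -2.0]
gripper_width: 0.65
```

Request:
servo_tool([
  {"offset":[0,0,0],"yaw":0},
  {"offset":[0,0,0],"yaw":0},
  {"offset":[0,0,0],"yaw":0},
  {"offset":[0,0,0],"yaw":0},
  {"offset":[0,0,0],"yaw":0},
  {"offset":[0,0,0],"yaw":0},
], jaw=1)

```text
clock: 11.55
tool_pos: [0.5027, -0.0182, 0.0248]
orientation: [[0.153, 0.988, 0.0], [0.988, -0.153, 0.0], [0.0, 0.0, -1.0]]
wrist_force: [0.2, 0.4, 0.6]
gripper_width: 0.994
```

Request:
servo_tool([
  {"offset":[0,0,-0.05],"yaw":0},
  {"offset":[0,0,-0.25],"yaw":0},
  {"offset":[0,0,-0.4],"yaw":0},
  {"offset":[0,0,-0.4],"yaw":0},
  {"offset":[0,0,-0.4],"yaw":0},
  {"offset":[0,0,0],"yaw":0},
  {"offset":[0,0,0],"yaw":0},
  {"offset":[0,0,0],"yaw":0},
])

```text
clock: 12.35
tool_pos: [0.502, -0.018, 0.1742]
orientation: [[0.153, 0.988, -0.001], [0.988, -0.153, 0.0], [-0.0, -0.001, -1.0]]
wrist_force: [-0.0, 0.0, -0.4]
gripper_width: 1.007
```

```bash
python3 - <<'E'
from h import *
import pickle
s=state();m=vision.camera_model("wrist");im=vision.snapshot("wrist")[:,:,::-1];cv2.imwrite("pics/w8.png",im)
pickle.dump((s,m),open("w8.pkl","wb"));print(np.round(s['qpos'],0))
cv2.imwrite("pics/w8b.png",cv2.resize(im,(800,600)))
t=vision.snapshot("top")[:,:,::-1];cv2.imwrite("pics/t8.png",t)
E
```

```text
12.35 [ 0.502  -0.018   0.1742] [[0.153, 0.988, -0.001], [0.988, -0.153, 0.0], [-0.0, -0.001, -1.0]] [-0.   0.  -0.4] 1.007
[-29.  18.  32. 113. -12.  53.   0.]
```

View pics/w8b.png

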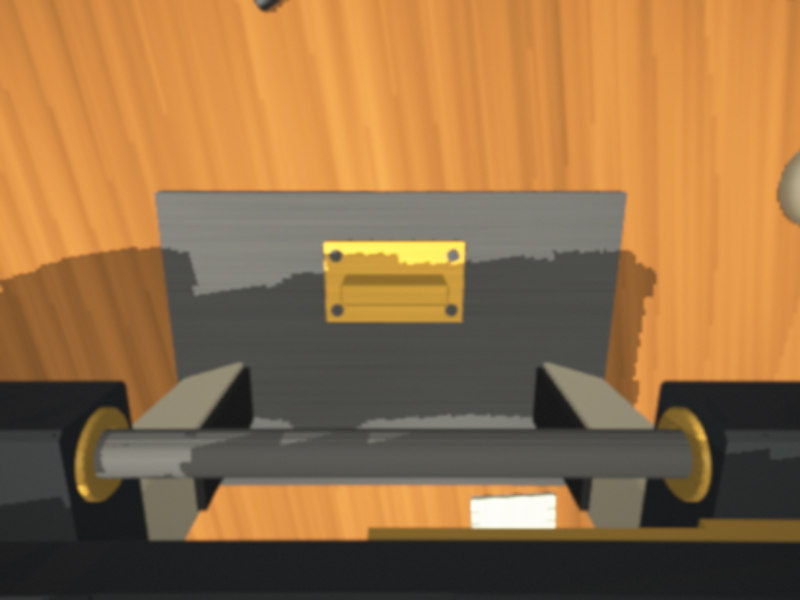

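The bracket stands flat on the plate: base corners at (323,241), (466,241), (463,322), (326,322), with the fingers clear. Next I'll measure its pose and move over the rule.

Request:
servo_tool([
  {"offset":[-0.3,0.11,0],"yaw":-0.039},
  {"offset":[-0.45,0.14,0],"yaw":0},
  {"offset":[-0.45,0.14,0],"yaw":0},
  {"offset":[-0.45,0.14,0],"yaw":0},
  {"offset":[-0.45,0.14,0],"yaw":0},
  {"offset":[-0.45,0.13,0],"yaw":0},
  {"offset":[0,0,0],"yaw":0},
  {"offset":[0,0,0],"yaw":0},
])

```text
clock: 13.25
tool_pos: [0.5559, -0.2814, 0.1733]
orientation: [[0.095, 0.995, -0.003], [0.995, -0.095, 0.0], [-0.0, -0.003, -1.0]]
wrist_force: [-0.5, 0.8, 0.6]
gripper_width: 1.0
```

```bash
python3 - <<'E'
from h import *
import pickle
s8,m8=pickle.load(open("w8.pkl","rb"));im=cv2.imread("pics/w8.png");hs=cv2.cvtColor(im,cv2.COLOR_BGR2HSV)
mk=((abs(hs[...,0].astype(int)-24)<7)&(hs[...,1]>120)).astype(np.uint8);q=np.zeros_like(mk);q[148:212,200:305]=mk[148:212,200:305]
c=cv2.convexHull(biggest(q)[0]).reshape(-1,2)
r=cv2.minAreaRect(c.astype(np.float32));print("px",r)
for z in(.020,.016):
    r=cv2.minAreaRect((onplane(m8,c,z)[:,:2]*1000).astype(np.float32));print("bracket",z,r)
s=state();m=vision.camera_model("wrist");im=vision.snapshot("wrist")[:,:,::-1];cv2.imwrite("pics/w9.png",im);pickle.dump((s,m),open("w9.pkl","wb"))
hs=cv2.cvtColor(im,cv2.COLOR_BGR2HSV);mk=(hs[...,1]<60)&(hs[...,2]>150);mk[265:]=0
c=biggest(mk)[0].reshape(-1,2);print("rule px",c.min(0),c.max(0))
P=onplane(m,c,.005);R=np.array(s['orientation']);T=((P-s['tool_pos'])@R*1000)
print("tool-frame extents",T.min(0),T.max(0),cv2.minAreaRect(T[:,:2].astype(np.float32)))
cv2.imwrite("pics/w9b.png",cv2.resize(im,(800,600)))
E
```

```text
px ((252.0, 180.0), (52.0, 90.0), 90.0)
bracket 0.02 ((504.0220031738281, -17.631576538085938), (50.33030700683594, 84.24031066894531), 81.22541809082031)
bracket 0.016 ((503.88079833984375, -18.579002380371094), (50.977203369140625, 85.32303619384766), 81.22541809082031)
13.25 [ 0.5559 -0.2814  0.1733] [[0.095, 0.995, -0.003], [0.995, -0.095, 0.0], [-0.0, -0.003, -1.0]] [-0.5  0.8  0.6] 1.0
rule px [216  80] [281 264]
tool-frame extents [-93.55606853 -30.56677734 168.25761537] [ 90.97550995  30.01164089 168.41308002] ((-1.3627243041992188, -0.22948455810546875), (59.97603225708008, 184.55523681640625), 89.70536804199219)
```

View pics/w9b.png

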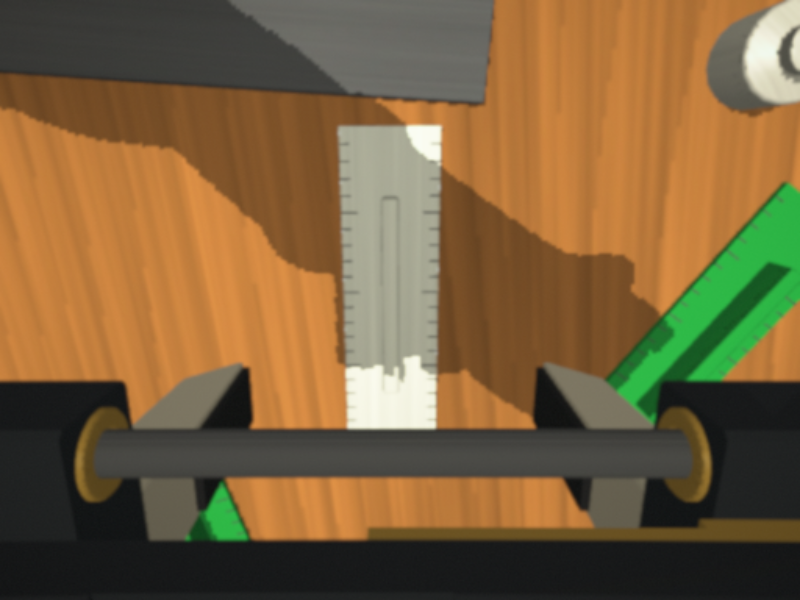

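The aluminium rule (columns 340–440, far end at row 125) is confirmed as the one beside the plate, and the green ones stay clear. Its centre is at tool x −9 mm with a yaw error of about 0.3°. Descending with a partly open jaw.

Request:
servo_tool([
  {"offset":[-0.09,0,0.1],"yaw":-0.003},
  {"offset":[0,0,0.3],"yaw":0},
  {"offset":[0,0,0.35],"yaw":0},
  {"offset":[0,0,0.35],"yaw":0},
  {"offset":[0,0,0.25],"yaw":0},
  {"offset":[0,0,0.15],"yaw":0},
  {"offset":[0,0,0.09],"yaw":0},
  {"offset":[0,0,0.04],"yaw":0},
  {"offset":[0,0,0],"yaw":0},
  {"offset":[0,0,0],"yaw":0},
], jaw=-0.1)

```text
clock: 14.3
tool_pos: [0.5569, -0.2893, 0.0129]
orientation: [[0.087, 0.996, 0.002], [0.996, -0.087, -0.001], [-0.0, 0.002, -1.0]]
wrist_force: [0.2, -0.1, -0.4]
gripper_width: 0.452
```

Request:
servo_tool([
  {"offset":[0,0,0],"yaw":0},
  {"offset":[0,0,0],"yaw":0},
  {"offset":[0,0,0],"yaw":0},
  {"offset":[0,0,0],"yaw":0},
  {"offset":[0,0,0],"yaw":0},
  {"offset":[0,0,0],"yaw":0},
  {"offset":[0,0,0],"yaw":0},
], jaw=-1)

```text
clock: 15.0
tool_pos: [0.5559, -0.2889, 0.0119]
orientation: [[0.087, 0.996, -0.0], [0.996, -0.087, 0.0], [0.0, -0.0, -1.0]]
wrist_force: [-2.6, 1.2, 4.0]
gripper_width: 0.105
```

Request:
servo_tool([
  {"offset":[0,0,-0.1],"yaw":0},
  {"offset":[0,0,-0.25],"yaw":0},
  {"offset":[0,0,-0.3],"yaw":0},
  {"offset":[0,0,-0.3],"yaw":0},
  {"offset":[0,0,-0.2],"yaw":-0.087},
  {"offset":[0,0,0],"yaw":-0.087},
  {"offset":[0,0,0],"yaw":-0.087},
  {"offset":[0,0,0],"yaw":-0.087},
  {"offset":[0,0,0],"yaw":-0.087},
  {"offset":[0,0,0],"yaw":-0.087},
])

```text
clock: 16.0
tool_pos: [0.5561, -0.2889, 0.1272]
orientation: [[-0.673, 0.74, 0.0], [0.74, 0.673, -0.0], [-0.0, -0.0, -1.0]]
wrist_force: [0.2, -1.0, -1.8]
gripper_width: 0.105
```

Request:
servo_tool([
  {"offset":[0,0,0],"yaw":-0.087},
  {"offset":[0,0,0],"yaw":-0.087},
  {"offset":[0,0,0],"yaw":-0.087},
  {"offset":[0,0,0],"yaw":-0.087},
  {"offset":[0,0,0],"yaw":-0.088},
  {"offset":[0,0,0],"yaw":0},
  {"offset":[0,0,0],"yaw":0},
])

```text
clock: 16.7
tool_pos: [0.5561, -0.2891, 0.127]
orientation: [[-0.988, 0.157, 0.0], [0.157, 0.988, 0.0], [-0.0, 0.0, -1.0]]
wrist_force: [-0.2, 0.3, -1.8]
gripper_width: 0.104
```

Request:
servo_tool([
  {"offset":[0.1,0.2,0],"yaw":0},
  {"offset":[0.18,0.4,0],"yaw":0},
  {"offset":[0.2,0.4,0],"yaw":0},
  {"offset":[0.2,0.4,0],"yaw":0},
  {"offset":[0.15,0.35,0],"yaw":0},
  {"offset":[0.107,0.247,0],"yaw":-0.003},
  {"offset":[0,0,0.2],"yaw":0},
  {"offset":[0,0,0.3],"yaw":0},
  {"offset":[0,0,0.2],"yaw":0},
  {"offset":[0,0,0.1],"yaw":0},
  {"offset":[0,0,0],"yaw":0},
  {"offset":[0,0,0],"yaw":0},
])

```text
clock: 17.9
tool_pos: [0.4946, -0.0774, 0.0474]
orientation: [[-0.989, 0.149, 0.001], [0.149, 0.989, -0.0], [-0.001, -0.0, -1.0]]
wrist_force: [0.3, -0.3, -1.7]
gripper_width: 0.104
```

```bash
python3 - <<'E'
from h import *
s=state();im=vision.snapshot("wrist")[:,:,::-1];cv2.imwrite("pics/w10.png",im);cv2.imwrite("pics/w10b.png",cv2.resize(im,(800,600)))
n=np.array([.1525,.9883]);d=np.array([.504,-.0178])-s['tool_pos'][:2];print("across",d@n,"along",d@[n[1],-n[0]])
E
```

```text
17.9 [ 0.4946 -0.0774  0.0474] [[-0.989, 0.149, 0.001], [0.149, 0.989, -0.0], [-0.001, -0.0, -1.0]] [ 0.3 -0.3 -1.7] 0.104
across 0.060326180992326235 along 0.00025072181603596165
```

View pics/w10b.png

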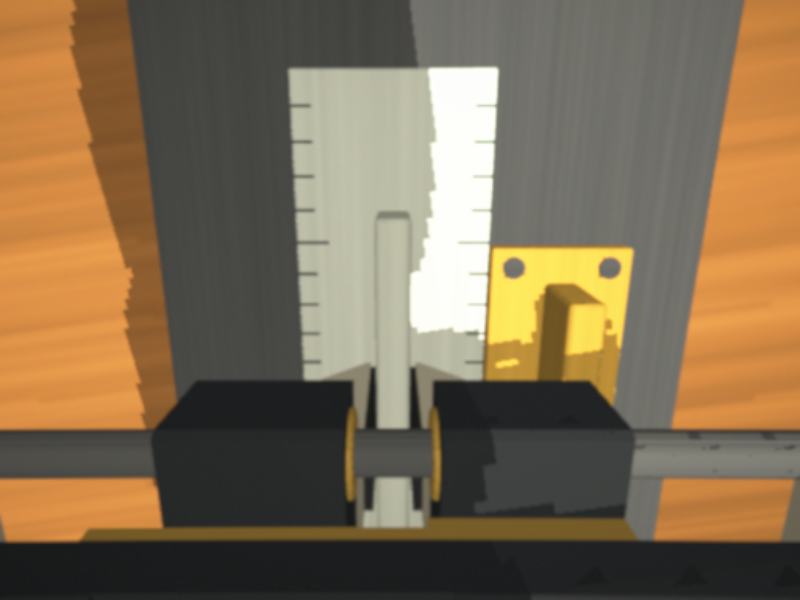

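The rule (columns 290–497) hangs beside the bracket (from column 487), level and parallel, with about 5 mm of computed clearance. Lowering it.

Request:
servo_tool([
  {"offset":[0,0,0.1],"yaw":0},
  {"offset":[0,0,0.08],"yaw":0},
  {"offset":[0,0,0.02],"yaw":0},
  {"offset":[0,0,0.01],"yaw":0},
  {"offset":[0,0,0.01],"yaw":0},
  {"offset":[0,0,0],"yaw":0},
  {"offset":[0,0,0],"yaw":0},
])

```text
clock: 18.65
tool_pos: [0.4942, -0.0772, 0.025]
orientation: [[-0.989, 0.148, 0.0], [0.148, 0.989, 0.0], [-0.0, 0.0, -1.0]]
wrist_force: [-0.0, -0.5, -2.0]
gripper_width: 0.104
```

Request:
servo_tool([
  {"offset":[0,0,0.01],"yaw":0},
  {"offset":[0,0,0.005],"yaw":0},
  {"offset":[0,0,0],"yaw":0},
])

```text
clock: 18.95
tool_pos: [0.4942, -0.0772, 0.0238]
orientation: [[-0.989, 0.148, 0.0], [0.148, 0.989, 0.0], [-0.0, 0.0, -1.0]]
wrist_force: [-1.7, -0.0, 5.6]
gripper_width: 0.106
```

Request:
servo_tool([
  {"offset":[0,0.01,0],"yaw":0},
  {"offset":[0,0.01,0],"yaw":0},
  {"offset":[0,0.01,0],"yaw":0},
  {"offset":[0,0.008,0],"yaw":0},
  {"offset":[0,0,0],"yaw":0},
])

```text
clock: 19.45
tool_pos: [0.4952, -0.0742, 0.0238]
orientation: [[-0.989, 0.149, 0.001], [0.149, 0.989, -0.001], [-0.001, -0.001, -1.0]]
wrist_force: [-0.9, -1.9, 5.0]
gripper_width: 0.106
```

Request:
servo_tool([
  {"offset":[0,0.008,0],"yaw":0},
  {"offset":[0,0.007,0],"yaw":0},
  {"offset":[0,0,0],"yaw":0},
])

```text
clock: 19.75
tool_pos: [0.4955, -0.0727, 0.0238]
orientation: [[-0.989, 0.149, 0.001], [0.149, 0.989, -0.001], [-0.002, -0.0, -1.0]]
wrist_force: [-0.6, -3.6, 4.6]
gripper_width: 0.105
```

Request:
servo_tool([
  {"offset":[0,0.007,0],"yaw":0},
  {"offset":[0,0.007,0],"yaw":0},
  {"offset":[0,0,0],"yaw":0},
])

```text
clock: 20.05
tool_pos: [0.4956, -0.0718, 0.0238]
orientation: [[-0.989, 0.149, 0.001], [0.149, 0.989, -0.001], [-0.001, -0.001, -1.0]]
wrist_force: [-1.0, -5.1, 5.5]
gripper_width: 0.11
```

```bash
python3 - <<'E'
from h import *
s=state();im=vision.snapshot("wrist")[:,:,::-1];cv2.imwrite("pics/w11.png",im)
cv2.imwrite("pics/w11b.png",cv2.resize(im[100:260,250:420],(637,600),interpolation=cv2.INTER_CUBIC))
n=np.array([.1525,.9883]);d=np.array([.504,-.0178])-s['tool_pos'][:2];print("across",d@n)
E
```

```text
20.05 [ 0.4956 -0.0718  0.0238] [[-0.989, 0.149, 0.001], [0.149, 0.989, -0.001], [-0.001, -0.001, -1.0]] [-1.  -5.1  5.5] 0.11
across 0.05468271909533359
```

View pics/w11b.png

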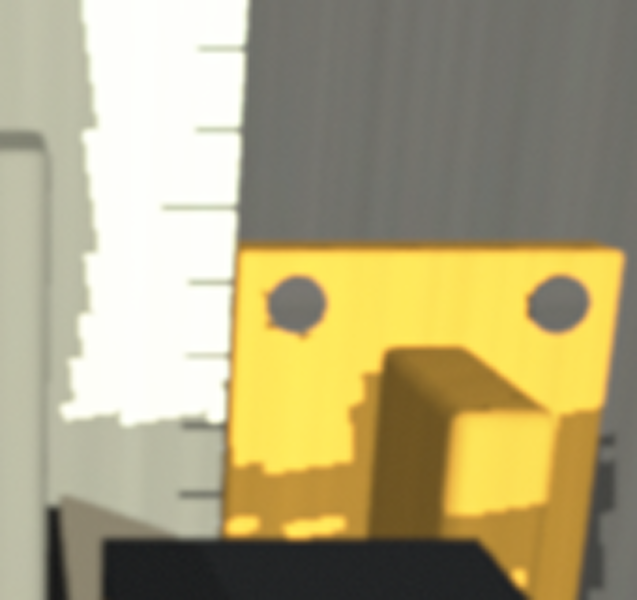

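The rule's edge meets the bracket's base with no visible gap (columns 238→222), and the side force has risen to 5 N. One more small push, then ease off and release with a partial opening.

Request:
servo_tool([
  {"offset":[0,0.007,0],"yaw":0},
  {"offset":[0,0,-0.005],"yaw":0},
  {"offset":[0,0,0],"yaw":0},
])

```text
clock: 20.4
tool_pos: [0.4953, -0.07, 0.0238]
orientation: [[-0.989, 0.148, 0.0], [0.148, 0.989, -0.0], [-0.0, -0.0, -1.0]]
wrist_force: [0.2, -2.7, 0.6]
gripper_width: 0.104
```

Request:
servo_tool([
  {"offset":[0,0,0],"yaw":0},
  {"offset":[0,0,0],"yaw":0},
  {"offset":[0,0,0],"yaw":0},
  {"offset":[0,0,0],"yaw":0},
  {"offset":[0,0,0],"yaw":0},
], jaw=-0.35)

```text
clock: 20.9
tool_pos: [0.4951, -0.0697, 0.0238]
orientation: [[-0.989, 0.148, -0.0], [0.148, 0.989, 0.0], [0.0, 0.0, -1.0]]
wrist_force: [0.3, 0.2, 0.2]
gripper_width: 0.324
```

Request:
servo_tool([
  {"offset":[0,0,-0.05],"yaw":0},
  {"offset":[0,0,-0.25],"yaw":0},
  {"offset":[0,0,-0.4],"yaw":0},
  {"offset":[0,0,-0.4],"yaw":0},
  {"offset":[0,0,-0.4],"yaw":0},
  {"offset":[0,0,-0.2],"yaw":0},
  {"offset":[0.3,0,0],"yaw":0},
  {"offset":[0.4,0,0],"yaw":0},
  {"offset":[0.2,0,0],"yaw":0},
  {"offset":[0,0,0],"yaw":0},
  {"offset":[0,0,0],"yaw":0},
])

```text
clock: 22.0
tool_pos: [0.4065, -0.0566, 0.1944]
orientation: [[-0.989, 0.148, 0.002], [0.148, 0.989, 0.0], [-0.001, 0.0, -1.0]]
wrist_force: [0.6, -0.4, 0.5]
gripper_width: 0.323
```

```bash
python3 - <<'E'
from h import *
s=state();m=vision.camera_model("wrist");im=vision.snapshot("wrist")[:,:,::-1];cv2.imwrite("pics/w12.png",im)
t=vision.snapshot("top")[:,:,::-1];cv2.imwrite("pics/t12.png",t)
o=np.zeros((600,800,3),np.uint8);o[:,:]=cv2.resize(im,(800,600))
o[420:,480:]=cv2.resize(t[110:290,170:400],(320,180));cv2.imwrite("pics/w12b.png",o)
hs=cv2.cvtColor(im,cv2.COLOR_BGR2HSV);mk=((abs(hs[...,0].astype(int)-24)<7)&(hs[...,1]>120)).astype(np.uint8);mk[265:]=0
rm=(hs[...,1]<50)&(hs[...,2]>145);rm[265:]=0
for nm,k,z in(("bracket",mk,.020),("rule",rm,.017)):
    for c in biggest(k,2): print(nm,cv2.boundingRect(c),cv2.minAreaRect((onplane(m,c.reshape(-1,2),z)[:,:2]*1000).astype(np.float32)))
E
```

```text
22.0 [ 0.4065 -0.0566  0.1944] [[-0.989, 0.148, 0.002], [0.148, 0.989, 0.0], [-0.001, 0.0, -1.0]] [ 0.6 -0.4  0.5] 0.323
bracket (280, 218, 48, 47) ((485.45166015625, -12.417165756225586), (49.30087661743164, 52.68946838378906), 82.8246078491211)
bracket (312, 260, 9, 5) ((511.8143005371094, -1.4331402778625488), (8.676962852478027, 4.748067378997803), 81.57171630859375)
rule (222, 166, 61, 99) ((451.8013916015625, -63.23516082763672), (60.70526123046875, 109.27144622802734), 80.60657501220703)
rule (485, 191, 27, 67) ((500.6243896484375, 190.68130493164062), (75.69902801513672, 25.50275993347168), 3.450814723968506)
```

The picture limit is reached, so I'll finish the check with numbers. First, back over the pair so that both fit in the view.

Request:
servo_tool([
  {"offset":[-0.3,0,-0.1],"yaw":0},
  {"offset":[-0.4,0,-0.2],"yaw":0},
  {"offset":[-0.4,0,-0.1],"yaw":0},
  {"offset":[0,0.2,0],"yaw":0},
  {"offset":[0,0,0],"yaw":0},
  {"offset":[0,0,0],"yaw":0},
  {"offset":[0,0,0],"yaw":0},
])

```text
clock: 22.8
tool_pos: [0.5174, -0.0539, 0.2335]
orientation: [[-0.989, 0.149, -0.001], [0.149, 0.989, -0.0], [0.001, -0.001, -1.0]]
wrist_force: [0.2, -0.2, -0.3]
gripper_width: 0.329
```

```bash
python3 - <<'E'
from h import *
s=state();m=vision.camera_model("wrist");im=vision.snapshot("wrist")[:,:,::-1];cv2.imwrite("pics/w13.png",im)
R=np.array(s['orientation'])
hs=cv2.cvtColor(im,cv2.COLOR_BGR2HSV);mk=((abs(hs[...,0].astype(int)-24)<7)&(hs[...,1]>120)).astype(np.uint8);mk[265:]=0
rm=((hs[...,1]<50)&(hs[...,2]>125)).astype(np.uint8);rm[265:]=0
for nm,k,z in(("bracket",mk,.020),("rule",rm,.017)):
    for c in biggest(k,2): print(nm,cv2.boundingRect(c),cv2.minAreaRect((onplane(m,c.reshape(-1,2),z)[:,:2]*1000).astype(np.float32)))
b=cv2.boundingRect(biggest(mk)[0])
for r in np.linspace(b[1]+4,b[1]+b[3]-4,5).astype(int):
    i=np.flatnonzero(mk[r]);j=i[i>=b[0]][0]
    B=onplane(m,[[j-.5,r]],.020)[0];B2=onplane(m,[[j-.5,r]],.012)[0]
    print(r,"brass from",j,im[r,j-6:j+3].tolist(),"tool y %.1f"%(((B-s['tool_pos'])@R)[1]*1000))
top0=cv2.imread("pics/top0.png").astype(int);t1=vision.snapshot("top")[:,:,::-1].astype(int);cv2.imwrite("pics/t13.png",t1)
d=np.abs(t1-top0).sum(2)
for nm,(u,v) in dict(jar=(234,132),weight=(288,131),block=(192,139)).items(): print(nm,"change",d[v-11:v+11,u-13:u+13].mean())
E
```

```text
22.8 [ 0.5174 -0.0539  0.2335] [[-0.989, 0.149, -0.001], [0.149, 0.989, -0.0], [0.001, -0.001, -1.0]] [ 0.2 -0.2 -0.3] 0.329
bracket (262, 111, 47, 77) ((503.67022705078125, -15.191837310791016), (49.20565414428711, 83.15135192871094), 81.49424743652344)
bracket (312, 260, 9, 5) ((643.1263427734375, 6.256900787353516), (9.688615798950195, 5.297337055206299), 81.55976867675781)
rule (203, 9, 135, 228) ((483.0361633300781, -31.0269775390625), (133.92819213867188, 241.12869262695312), 81.29212951660156)
rule (460, 55, 52, 133) ((514.5457153320312, 202.6457061767578), (140.51254272460938, 50.613582611083984), 3.8317694664001465)
115 brass from 262 [[242, 252, 250], [235, 248, 246], [232, 247, 243], [228, 244, 241], [217, 237, 237], [172, 227, 240], [120, 231, 250], [98, 241, 253], [99, 241, 254]] tool y 11.1
132 brass from 263 [[250, 254, 254], [250, 254, 254], [249, 254, 254], [242, 253, 253], [210, 246, 252], [139, 239, 252], [101, 240, 254], [98, 242, 254], [98, 242, 254]] tool y 12.4
149 brass from 262 [[249, 254, 254], [250, 254, 254], [249, 254, 254], [248, 254, 253], [237, 251, 251], [190, 239, 250], [127, 234, 253], [98, 237, 254], [96, 239, 254]] tool y 11.5
166 brass from 262 [[248, 254, 254], [248, 254, 254], [248, 254, 254], [245, 253, 253], [223, 243, 246], [149, 222, 244], [98, 227, 252], [93, 234, 254], [94, 235, 254]] tool y 11.6
184 brass from 262 [[247, 253, 253], [247, 253, 253], [246, 253, 253], [242, 252, 252], [220, 243, 246], [147, 223, 245], [96, 224, 252], [89, 228, 254], [93, 223, 253]] tool y 11.8
jar change 10.431818181818182
weight change 10.564685314685315
block change 10.784965034965035[ WARN:0@2.111] global loadsave.cpp:1063 imwrite_ Unsupported depth image for selected encoder is fallbacked to CV_8U.
```

```bash
python3 - <<'E'
from h import *
im=cv2.imread("pics/w13.png");m=vision.camera_model("wrist");g=cv2.GaussianBlur(cv2.cvtColor(im,cv2.COLOR_BGR2GRAY),(3,3),0).astype(int)
print("row60",g[60,185:290:3].tolist())
L={"L":[],"Rr":[]}
for r in range(30,185,5):
    d=np.diff(g[r]); L["L"].append([195+np.argmax(d[195:235])+.5,r])
    if r<105: L["Rr"].append([250+np.argmin(d[250:285])+.5,r])
n=np.array([.1487,.9889])
for k in L:
    P=onplane(m,L[k],.017)[:,:2]; vx,vy,x,y=cv2.fitLine((P*1000).astype(np.float32),cv2.DIST_HUBER,0,.01,.01).ravel()
    q=P@n*1000; print(k,"normal angle %.2f"%((np.degrees(np.arctan2(vy,vx))+90)%180),"across median %.1f spread %.1f"%(np.median(q),q.std()))
print("bracket centre across",np.array([503.67,-15.19])@n)
E
```

```text
row60 [71, 73, 72, 73, 72, 71, 122, 186, 185, 185, 219, 254, 253, 253, 253, 253, 253, 253, 253, 253, 253, 253, 253, 253, 253, 253, 150, 126, 127, 129, 128, 125, 127, 129, 130]
L normal angle 80.29 across median -25.5 spread 3.4
Rr normal angle 81.50 across median 34.6 spread 6.1
bracket centre across 59.874338
```

```bash
python3 -c "
from station import workorder; print(workorder.job_done())"
```

```text
the job is handed in; nothing more can be done
None
```

The bracket stands flat on the plate with the rule flush along one long edge. The job was handed in at about 23 s; no verdict was reported.

**What I did**
- I gripped the bracket by the ends of its rib and lifted it out along the mould's normal.
- I rolled it flat about its low edge on the plate. The highest wrist force I read was about 28 N.
- I set the rule down about 5 mm away and slid it against the bracket. Then I released both and moved the arm clear above.

**Last checks**

| Check | Measured | Limit |
|---|---|---|
| Centre-line distance | about 55.3 mm | 52–57.5 mm |
| Gap along the edge | none visible at 5 rows | 2.5 mm |
| Rule angle, edge next to the bracket | 81.5°, same as the bracket | 0.03 rad (1.7°) |
| Rule angle, outer edge | 80.3°, about 1.2° (0.021 rad) off the bracket | 0.03 rad (1.7°) |

- **Disagreement:** the two rule edges gave different angles. Both fits were noisy (3–6 mm spread), so I trusted the near edge, which also matches the gripper's direction and the gap-free seam.
- **Bystanders:** jar, weight and block looked unchanged in the top view, with only small and even picture differences; I did not measure their positions again.
- **Final views:** the last two views were checked by numbers only, because the picture limit was reached. The lengthwise offset and the final tilt were not measured after release. From the gripper position before lowering, the offset was under about 2 mm.

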